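# Roll a brass blank up the engraver's loading chute and register it

## Task

Take the red-handled plywood paddle and use it alone to roll the brass cylinder gently up the plywood chute into the shallow pocket at its top, then feel for the orange touch pad beyond and keep the paddle pressing the cylinder against it with a light, steady push of about 8 newtons for two seconds so that the pad registers it (more than 16 newtons damages the pad). Leave the cylinder lying in the pocket, stand the paddle upright on the green mat beside the chute and let go; do not touch the cylinder with the gripper and do not disturb the other things.

Things in the scene. Friction and masses are not known exactly. Their poses are not given: they have to be found in the camera images.
- blank: Smooth polished brass cylinder, diameter 32, length 70, about 0.25 kg (mass varies). Origin at its centre, its y along its axis; its x and z turn as it rolls. Starts at the low end of the chute, resting against a 3 mm high ridge across the chute floor and otherwise free to roll.
- paddle: Loose push paddle like a small sled, standing, 0.14 kg. Origin on its underside below the handle; z up, x forward. Plywood foot 8 thick, 44 wide (y), x -30 to 70. Upright plywood blade at its front, 36 high, 8 thick, front face at x = +70. Red block handle: x -12 to 12, 32 wide (y), z 8 to 70. Grip it low, fingers in front and behind (24 mm), 40 N or more, so it does not tip.
- chute: Fixed plywood trough on the 3 mm mat, low end open. Origin on the mat below its middle; z up, x points up the chute (horizontal). Floor rises 3.5 degrees along x, 30 high at x = 0, from x = -170 to 177. Inside width 76, walls 6 thick and 18 above the floor, outside width 88. At the top a 2 mm step down into the pocket; beyond it the sensor housing, to x = 227, 87 high.
- chute_start (a point): Centre of the cylinder where it starts, at the low end, 16 mm above the floor. Axes as the chute's. Behind it (towards the low end) the floor is free for another 44 mm past the ridge, room for the paddle.
- chute_seat (a point): Centre of the cylinder when it lies in the pocket at the top (about 235 mm from chute_start). Axes as the chute's. Lying there it is 1 to 19 mm short of the pad; it rolls up to the pad on the pocket floor and back down when let go.
- sensor: Fixed grey housing at the top of the chute. Origin at the centre of its front face (52 mm up the slope from chute_seat), x up the slope. An orange touch pad, 50 wide, 28 high, stands out 17 to 35 mm in front of it (set anew each time, not measured: feel for it). Pad spring: 8 N per mm, 4 mm travel. It registers at 3.5 to 9 N; a paddle push of 8 N gives 5 to 7 N there, friction takes the rest.
- parts_box: Bystander: clear open plastic box 110 x 90 x 55 high, 4 mm walls. Origin under its centre.
- coaster: Bystander: round plywood coaster, diameter 90, 6 thick. Origin under its centre.
- pencil: Bystander: flat yellow carpenter's pencil 150 x 12 x 8, lying along its x. Origin on its underside.
- tree: Bystander: laser-cut plywood tree 96 high on a round foot of diameter 60. Origin under its foot.
Mind the look-alikes: they are no part of the job. Leave any turquoise look-alike of the paddle alone.

How it is judged:
By the outcome, as a careful person would: the job done as asked, in the order asked, and still so for the second after the job is handed in, with the robot touching nothing.
It also fails if it takes over 72 s, if anything falls off the work surface, if the arm or the gripper's body presses on something with over 40 N, if the wrist force passes 120 N, or if a joint passes its speed limit or range.

## Robot

A 6-joint arm with a two-finger parallel gripper is mounted at the origin on the work surface. World frame = base frame: x ahead of the robot, y to its left, z up, the work surface at z = 0. Lengths are in mm, angles in degrees, forces in N, time in s.
With the tool pointing down it reaches from about 350 to 850 mm from the base axis. Payload 8.1 kg.
Tool frame: the origin (TCP) lies between the finger pads; the fingertips stand 25 mm ahead of it and the grasp point (between the pads) lies 6 mm ahead of it (r.tcp_to_tips is the distance from the TCP to the fingertips, in mm); z points along the fingers, y is the line along which they close (so a half turn about z gives the same grasp; the last joint's range is limited). The gripper opens to 85 mm and grips with 20 to 120 N. Pads are 22 mm wide; open, the fingers measure 114 mm over their backs; the gripper's body (76 mm by 85 mm) begins 54 mm behind the grasp point. The pads swing forward as they close: fully open they stand 13 mm farther back than shut.
Start: joints at [-68.721, 7.471, 85.268, -0, 87.261, -4.893], TCP at [264.667, -538.477, 256.292] pointing down, gripper open.
Joint ranges: [-169.43, 169.43], [-51.17, 129.36], [1.28, 143.12], [-76.62, 256.62], [0, 156.53], [-152.29, 152.29]. Speed limits (degrees/s): [136.94, 136.94, 159.86, 180, 180, 180].

## Interface

Orientations are given as [roll, pitch, yaw] about the fixed x, y, z axes, in that order (R = Rz(yaw) Ry(pitch) Rx(roll)).
In Python, from bench import r gives the robot as it stands.
- The arm moves only by the tool apply_moves, never from a script. Its arguments are lists of equal length, an entry for each row: "angular": the turn, a rotation vector about the world's x, y, z in units of 8 degrees (1.0 is 8 degrees), a list of three; "travel": the shift along the world's x, y, z in units of 40 mm (1.0 is 40 mm), a list of three; "jaw": the opening, from 0 (shut) to 1 (fully open). A call has 1 to 20 rows; each row shifts and turns the commanded pose from where the row before left it; what a row does not reach is not made up. A row lasts 1/8 s, in which the tool goes at most 62.5 mm and 10.7 degrees, less where a joint would pass 70% of its speed; a pose out of reach is approached as far as the arm can. A call is refused whole if a number of a shift passes 1 or a number of a turn 1, either way. A call with a gripper value outside its range is refused whole. The fingers move at their own pace and stop on an object; "force" is the grip in N (left out, the last holds). Time passes only in rows, so rows that do not move let the fingers close. It gives the time, the measured TCP pose, the force, the opening and the grip force at its end, in the units of the state.
- r.sense(): the state, without advancing time (a new reading comes with each control period).
- r.snapshot(name): name is "scene" or "top" or "wrist"; returns a dict with "color" (400x640x3 uint8, red, green, blue), "fx", "fy", "cx", "cy" (pixels), "R" (3x3) and "t" (3): a world point X has camera coordinates R X + t; the wrist camera has in their place "mount" (4x4, takes a point from camera to tool coordinates, whose origin is the TCP and whose axes are the flange's). Camera axes: x right, y down, z forward; pixel columns grow to the right and rows downward; lengths in mm; the calibration is good to about 2 mm. A picture is of the moment at which its call begins: read the wrist's pose just before it. There is no depth.
- r.hand_in(): hands the job in; it is judged then, once.
The state is a dict: "time": time; "joint_pos": joint angles; "qd": joint speeds; "joint_efforts": joint torques, N m; "tool_pos": TCP position; "tcp_rot": TCP orientation; "ft_force": force on the tool from outside, world axes, zero at the start; "wrist_torque": the same for the moment, N m; "finger_gap": finger opening in mm; "grip_force": force on a finger pad.
Only numpy, scipy, OpenCV 4.12 (cv2) and the standard library are available. Lean on these libraries where they do the work, as an engineer would, in place of code of your own. Each camera call takes 0.05 s, during which the arm holds its last target. There are 200 camera calls.

## Working session

There is one attempt and no reset: what is moved stays moved. The work goes in short steps, Python scripts to look and compute and a tool call to move; the robot and the scene stay as the last step left them, time stands still between calls to the robot, and variables do not carry over. Pictures are saved under pics/ and viewed, at most 10 in all, crops included, and the job is handed in when it is done.

Besides the shell and the picture viewer there is one more tool, called after "Emit:" as name(argument=value, ...) on one line, values as JSON. apply_moves: Moves the arm, as the interface text tells. Its arguments: {"type":"object","properties":{"angular":{"type":"array"},"travel":{"type":"array"},"jaw":{"type":"array"},"force":{"type":"number"}},"required":["angular","travel","jaw"]}

```bash
ls; mkdir -p pics; python3 - <<'E'
from bench import r
import cv2,numpy as np
s=r.sense();print({k:np.round(v,2).tolist() for k,v in s.items()})
for n in("scene","top"):
    d=r.snapshot(n);cv2.imwrite(f"pics/{n}0.png",d["color"][:,:,::-1])
    print(n,d["fx"],d["cx"],d["cy"],np.round(d["R"],4).tolist(),np.round(d["t"],1).tolist())
a=cv2.imread("pics/scene0.png");b=cv2.imread("pics/top0.png")
E
```

```text
pics
{'time': 0.0, 'joint_pos': [-68.72, 7.52, 85.33, -0.0, 87.26, -4.89], 'qd': [0.04, 0.04, 0.06, -0.03, 0.03, 0.06], 'joint_efforts': [0.0, -56.94, -50.05, -0.0, 0.01, -0.0], 'tool_pos': [264.46, -538.02, 255.24], 'tcp_rot': [-179.89, -0.01, 26.17], 'ft_force': [0.24, -0.4, 0.35], 'wrist_torque': [0.01, 0.03, 0.07], 'grip_force': 0.0, 'finger_gap': 85.59}
scene 494.2617967277594 314.8561783646408 194.34260185777697 [[-0.7195, 0.6945, 0.0048], [0.551, 0.5751, -0.6047], [-0.4227, -0.4324, -0.7964]] [402.8, -267.1, 1700.9]
top 413.87172143701673 323.4863204271057 199.89474513861774 [[0.0552, -0.9985, 0.0028], [-0.9762, -0.0546, -0.2097], [0.2095, 0.0088, -0.9778]] [-29.4, 573.6, 1002.0]
```

View pics/scene0.png

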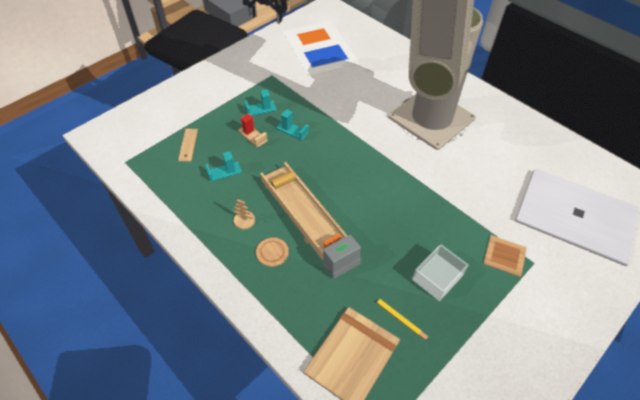

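View pics/top0.png

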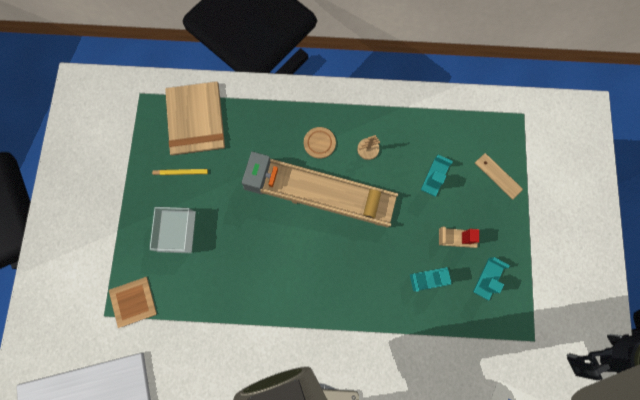

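Both views show the red-handled plywood paddle (top view 460,237; scene view 250,128). The look-alikes are the three turquoise paddles, in the top view at (437,175), (432,279) and (491,279). I choose the one with the red handle. The chute runs from (390,205) at its low end to the housing at (257,171).

```bash
cat > h.py <<'E'
from bench import r
import cv2,numpy as np
def px2plane(d,uv,z):
    K=np.array([[d["fx"],0,d["cx"]],[0,d["fy"],d["cy"]],[0,0,1]])
    R,t=np.array(d["R"]),np.array(d["t"]);c=-R.T@t
    v=R.T@np.linalg.solve(K,[*uv,1]);return c+v*(z-c[2])/v[2]
def proj(d,X):
    p=np.array(d["R"])@X+d["t"];return np.array([d["fx"]*p[0]/p[2]+d["cx"],d["fy"]*p[1]/p[2]+d["cy"]])
def tri(ds,uvs):
    A=[];b=[]
    for d,uv in zip(ds,uvs):
        R,t=np.array(d["R"]),np.array(d["t"]);c=-R.T@t
        v=px2plane(d,uv,0)-c;v/=np.linalg.norm(v);P=np.eye(3)-np.outer(v,v);A.append(P);b.append(P@c)
    return np.linalg.lstsq(np.vstack(A),np.hstack(b),rcond=None)[0]
def wristcam(d,s):
    from scipy.spatial.transform import Rotation as Ro
    T=np.eye(4);T[:3,:3]=Ro.from_euler('xyz',s["tcp_rot"],degrees=True).as_matrix();T[:3,3]=s["tool_pos"]
    M=np.linalg.inv(T@np.array(d["mount"]));d["R"]=M[:3,:3];d["t"]=M[:3,3];return d
def red(c):
    h=cv2.cvtColor(c,cv2.COLOR_RGB2HSV);return ((h[...,0]<5)|(h[...,0]>174))&(h[...,1]>190)&(h[...,2]>60)
E
python3 - <<'E'
from h import *
t=r.snapshot("top");s=r.snapshot("scene")
uv=[]
for d in(t,s):
    m=red(d["color"]).astype(np.uint8);n,l,st,c=cv2.connectedComponentsWithStats(m)
    i=1+np.argmax(st[1:,4]);print(n,st[i],c[i]);uv.append(c[i])
print("handle",tri([t,s],uv))
# plywood foot near paddle in top: not green, not red
a=t["color"];h=cv2.cvtColor(a,cv2.COLOR_RGB2HSV)
w=((h[...,0]<28)&(h[...,1]<170)&(h[...,1]>40)&(h[...,2]>110)).astype(np.uint8)
n,l,st,c=cv2.connectedComponentsWithStats(w)
for i in range(1,n):
    if st[i,4]>60 and 230<c[i][0]<500 and 120<c[i][1]<300:
        box=cv2.boxPoints(cv2.minAreaRect(np.argwhere(l==i)[:,::-1].astype(np.float32)));print(st[i],c[i].round(1),box.round(1).tolist())
cr=cv2.resize(a[140:260,235:500],None,fx=3,fy=3,interpolation=cv2.INTER_CUBIC)
b=s["color"][100:280,220:380];b=cv2.resize(b,None,fx=1.25,fy=1.25)
cv2.imwrite("pics/c1.png",cr[:,:,::-1])
cv2.imwrite("pics/c2.png",cv2.resize(s["color"][105:280,230:370],None,fx=3.4,fy=3.4,interpolation=cv2.INTER_CUBIC)[:,:,::-1])
E
```

```text
2 [462 230  17  13 197] [470.57360406 236.0964467 ]
2 [242 115  11  18 138] [247.34782609 123.7173913 ]
handle [ 503.81577623 -378.96954703   40.59065037]
[304 127  32  31 791] [319.3 142.2] [[304.0, 127.0], [335.0, 127.0], [335.0, 157.0], [304.0, 157.0]]
[358 135  22  25 370] [368.5 147.7] [[354.20001220703125, 141.60000610351562], [376.70001220703125, 134.10000610351562], [383.3999938964844, 154.1999969482422], [360.8999938964844, 161.6999969482422]]
[475 154  47  45 764] [498.5 176. ] [[474.3999938964844, 162.6999969482422], [484.5, 152.1999969482422], [522.2999877929688, 188.6999969482422], [512.2000122070312, 199.10000610351562]]
[ 260  159  138   68 4466] [330.9 193. ] [[259.1000061035156, 192.5], [268.5, 157.8000030517578], [398.70001220703125, 193.3000030517578], [389.20001220703125, 228.0]]
[439 227  39  21 464] [452.8 237.9] [[437.79998779296875, 244.60000610351562], [439.20001220703125, 226.60000610351562], [478.29998779296875, 229.60000610351562], [476.8999938964844, 247.60000610351562]]
```

View pics/c1.png

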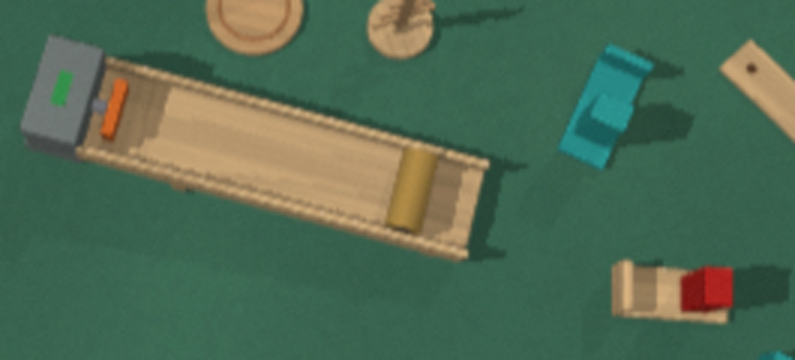

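View pics/c2.png

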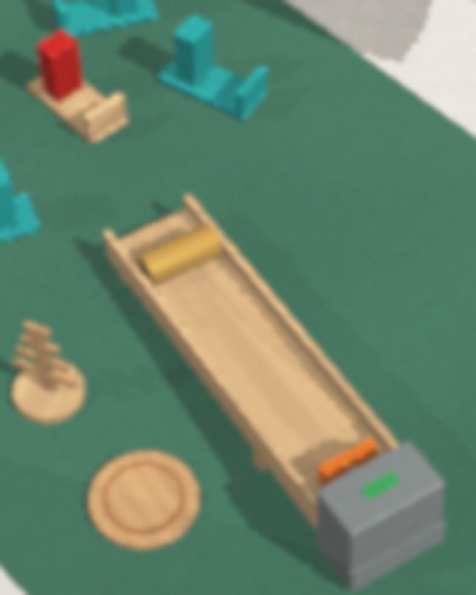

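```bash
python3 - <<'E'
from h import *
t=r.snapshot("top");s=r.snapshot("scene")
c=lambda u,v:(u/3+235-.33,v/3+140-.33)
c2=lambda u,v:(u/3.4+230-.35,v/3.4+105-.35)
L=px2plane(t,c(489,161),40.6);Rr=px2plane(t,c(467,258),40.6)
H1=px2plane(t,c(106,59),61.8);H2=px2plane(t,c(78,155),61.8)
print("top walls",L.round(1),Rr.round(1),H1.round(1),H2.round(1),np.linalg.norm(L-Rr),np.linalg.norm(L-H1),np.linalg.norm(Rr-H2))
d=(H1+H2-L-Rr)[:2];print("yaw",np.degrees(np.arctan2(d[1],d[0])),"edges",[np.degrees(np.arctan2(*(v[:2][::-1]))) for v in(H1-L,H2-Rr)],"low mid",(L+Rr)/2)
l2=px2plane(s,c2(106,232),40.6);r2=px2plane(s,c2(188,196),40.6);print("scene low",l2.round(1),r2.round(1),np.linalg.norm(l2-r2))
# housing top corners scene/top z=90?
for z in(87,90):
  q=[px2plane(t,c(*p),z) for p in((50,37),(103,52),(76,150),(22,137))];print(z,[x.round(1).tolist() for x in q],[round(np.linalg.norm(q[i]-q[i-1]),1) for i in range(4)])
print("foot edge z11",px2plane(t,c(614,316),11).round(1),px2plane(t,c(727,322),11).round(1))
print("blade top z39", [px2plane(t,c(*p),39).round(1) for p in((619,261),(614,313),(633,262))])
print("handle top z73",[px2plane(t,c(*p),73).round(1) for p in((704,267),(732,268),(731,306),(703,306))])
E
```

```text
top walls [ 607.2 -191.    40.6] [ 520.3 -173.6   40.6] [674.8 148.4  61.8] [587.6 165.3  61.8] 88.60543185289302 346.7409313924165 346.1790143239482
yaw 78.74668475116658 edges [np.float64(78.72826485420383), np.float64(78.76513465973187)] low mid [ 563.76370455 -182.29661278   40.6       ]
scene low [ 606.7 -186.8   40.6] [ 525.8 -167.9   40.6] 82.99744522708008
87 [[683.9, 194.1, 87.0], [673.1, 147.7, 87.0], [586.1, 163.2, 87.0], [594.8, 209.5, 87.0]] [np.float64(90.5), np.float64(47.6), np.float64(88.3), np.float64(47.1)]
90 [[682.9, 193.5, 90.0], [672.1, 147.3, 90.0], [585.4, 162.7, 90.0], [594.1, 208.8, 90.0]] [np.float64(90.2), np.float64(47.5), np.float64(88.1), np.float64(46.9)]
foot edge z11 [ 480.8 -308.2   11. ] [ 481.1 -407.1   11. ]
blade top z39 [array([ 525.3, -304.9,   39. ]), array([ 480.1, -300.4,   39. ]), array([ 525.1, -317. ,   39. ])]
handle top z73 [array([ 518.6, -366.2,   73. ]), array([ 519.1, -389.5,   73. ]), array([ 487.2, -388. ,   73. ]), array([ 485.9, -364.8,   73. ])]
```

Measurements agree with the given sizes: wall spacing 88.6 (88), length 346.5 (347), chute yaw 78.75°, handle centre about (503, -377), paddle yaw about 90°. I'll move above the paddle.

Emit:
apply_moves(angular=[[0,0,-0.41],[0,0,-0.41],[0,0,-0.41],[0,0,-0.41],[0,0,-0.41],[0,0,-0.41],[0,0,-0.41],[0,0,-0.4],[0,0,0],[0,0,0]], travel=[[0.74,0.5,-0.2],[0.74,0.5,-0.2],[0.74,0.5,-0.4],[0.74,0.5,-0.4],[0.74,0.5,-0.4],[0.74,0.5,-0.4],[0.74,0.5,-0.4],[0.74,0.5,-0.4],[0,0,0],[0,0,0]], jaw=[0.6,0.6,0.6,0.6,0.6,0.6,0.6,0.6,0.6,0.6], force=60)

```text
time: 1.55
tool_pos: [501.3, -378.6, 144.3]
tcp_rot: [180.0, 0.0, 0.1]
ft_force: [0.8, 0.4, -0.0]
finger_gap: 51.5
grip_force: 0.0
```

```bash
python3 - <<'E'
from h import *
s=r.sense();d=wristcam(r.snapshot("wrist"),s)
print(s["time"],np.round(s["tool_pos"],1),np.round(s["tcp_rot"],2),s["finger_gap"])
cv2.imwrite("pics/w1.png",d["color"][:,:,::-1])
np.savez("w1.npz",fx=d["fx"],fy=d["fy"],cx=d["cx"],cy=d["cy"],R=d["R"],t=d["t"])
m=red(d["color"]).astype(np.uint8);n,l,st,c=cv2.connectedComponentsWithStats(m);i=1+np.argmax(st[1:,4]);print(st[i])
p=np.argwhere(l==i)[:,::-1].astype(np.float32);print(cv2.boxPoints(cv2.minAreaRect(p)).round(0).tolist())
print("cam",(-d["R"].T@d["t"]).round(0), "handle pred", proj(d,np.array([503,-377,73])))
E
```

```text
1.55 [ 501.3 -378.6  144.3] [1.7999e+02 2.0000e-02 7.0000e-02] 51.52825955835789
[322 187  11  56  84]
[[322.0, 242.0], [330.0, 187.0], [339.0, 188.0], [331.0, 243.0]]
cam [ 579. -378.  261.] handle pred [315.96435607 220.38185587]
```

View pics/w1.png

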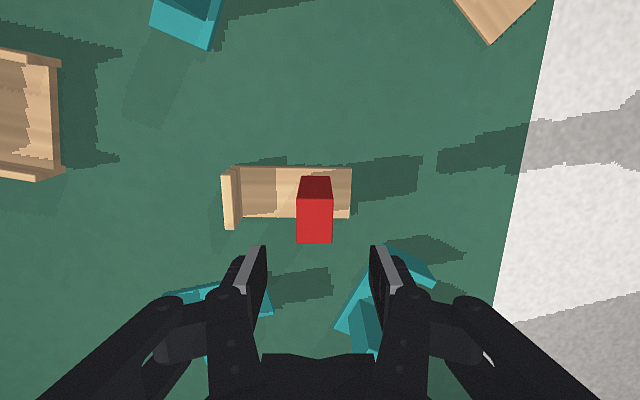

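The wrist view shows the red handle between the fingers' line, top face corners (297,198), (333,198), (333,243), (298,243), with the blade at left (222–240, 170–229).

```bash
python3 - <<'E'
from h import *
d=dict(np.load("w1.npz"))
for p,z in(((297,198),73),((333,198),73),((333,243),73),((298,243),73),((352,169),11),((350,218),11),((240,216),11),((222,170),39),((225,229),39),((234,229),39)):print(p,z,px2plane(d,p,z).round(1))
E
```

```text
(297, 198) 73 [ 518.2 -365.    73. ]
(333, 198) 73 [ 518.2 -387.8   73. ]
(333, 243) 73 [ 486.9 -388.3   73. ]
(298, 243) 73 [ 486.9 -365.1   73. ]
(352, 169) 11 [ 523.1 -406.2   11. ]
(350, 218) 11 [ 480.2 -405.9   11. ]
(240, 216) 11 [ 482.  -311.6   11. ]
(222, 170) 39 [ 528.6 -308.6   39. ]
(225, 229) 39 [ 482.1 -306.6   39. ]
(234, 229) 39 [ 482.1 -313.6   39. ]
```

Emit:
apply_moves(angular=[[0,0,-0.15],[0,0,0],[0,0,0],[0,0,0],[0,0,0],[0,0,0],[0,0,0],[0,0,0],[0,0,0],[0,0,0],[0,0,0],[0,0,0],[0,0,0],[0,0,0]], travel=[[0.03,0.05,0],[0,0,-0.43],[0,0,-0.43],[0,0,-0.43],[0,0,-0.43],[0,0,-0.43],[0,0,-0.43],[0,0,0],[0,0,0],[0,0,0],[0,0,0],[0,0,0],[0,0,0],[0,0,0]], jaw=[0.6,0.6,0.6,0.6,0.6,0.6,0.6,0.6,0,0,0,0,0,0], force=60)

```text
time: 3.35
tool_pos: [503.3, -377.1, 42.2]
tcp_rot: [179.9, -0.1, -1.2]
ft_force: [0.1, -0.8, 4.9]
finger_gap: 23.0
grip_force: 59.6
```

Emit:
apply_moves(angular=[[0,0,0],[0,0,0],[0,0,-0.42],[0,0,-0.42],[0,0,-0.416],[0,0,0],[0.143,-0.028,0],[0.143,-0.028,0],[0.143,-0.029,0],[0,0,0],[0,0,0],[0,0,0]], travel=[[0,0,0.5],[0,0,0.5],[0,0,0.5],[0,0,0.5],[0.21,0.61,0],[0.21,0.61,0],[0.21,0.61,0],[0.21,0.61,0],[0.21,0.61,0],[0.22,0.62,0],[0,0,0],[0,0,0]], jaw=[0,0,0,0,0,0,0,0,0,0,0,0])

```text
time: 4.85
tool_pos: [553.5, -229.6, 121.1]
tcp_rot: [-176.5, 0.0, -11.2]
ft_force: [0.2, -0.2, -1.3]
finger_gap: 23.3
grip_force: 59.1
```

```bash
python3 - <<'E'
from h import *
s=r.sense();d=wristcam(r.snapshot("wrist"),s)
print(s["time"],np.round(s["tool_pos"],1),np.round(s["tcp_rot"],2),s["finger_gap"],s["ft_force"])
cv2.imwrite("pics/w2.png",d["color"][:,:,::-1])
np.savez("w2.npz",fx=d["fx"],fy=d["fy"],cx=d["cx"],cy=d["cy"],R=d["R"],t=d["t"])
E
```

```text
4.85 [ 553.5 -229.6  121.1] [-1.765e+02  1.000e-02 -1.120e+01] 23.33740448782291 [ 0.1582237  -0.20170433 -1.25505126]
```

View pics/w2.png

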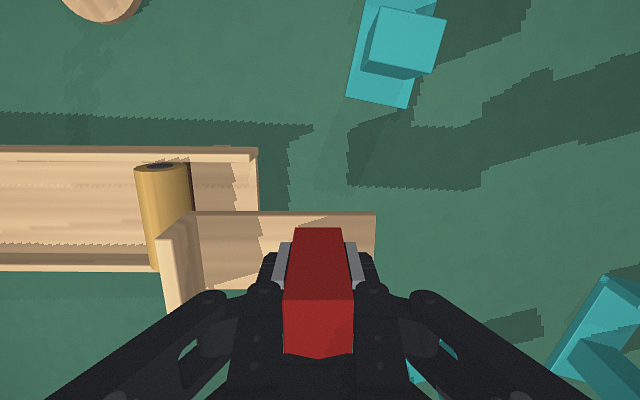

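```bash
python3 - <<'E'
from h import *
d=dict(np.load("w2.npz"))
o=np.array([597,-16.1]);u=np.array([np.cos(np.radians(78.75)),np.sin(np.radians(78.75))]);v=np.array([-u[1],u[0]])
loc=lambda X:((X[:2]-o)@u,(X[:2]-o)@v)
for n,p,z in(("far wall top end",(259,147),40.6),("far wall outer left",(0,146),55),("near wall outer top",(158,271),45),("near left",(0,271),55),("paddle foot far rear, z82+8",(376,212),90-1.8-2),("foot far front",(190,211),90),("blade front top far",(158,240),120),("cyl top",(150,165),59)):
    X=px2plane(d,p,z);print(n,X.round(1),np.round(loc(X),1))
print(np.round(loc(np.array([553.5,-229.6])),1))
E
```

```text
far wall top end [ 608.3 -196.8   40.6] [-175.1  -46.4]
far wall outer left [640.8 -40.3  55. ] [-15.2 -47.7]
near wall outer top [ 535.3 -102.2   45. ] [-96.5  43.7]
near left [558.8   6.1  55. ] [14.4 41.8]
paddle foot far rear, z82+8 [ 569.4 -260.6   86.2] [-245.2  -20.7]
foot far front [ 588.  -166.5   90. ] [-149.3  -20.5]
blade front top far [ 585.9 -165.6  120. ] [-148.8  -18.3]
cyl top [ 612.1 -133.8   59. ] [-112.5  -37.8]
[-217.9    1. ]
```

Emit:
apply_moves(angular=[[0,0,0],[0,0,0],[0,0,0],[0,0,0],[0,0,0],[0,0,0],[0,0,0],[0,0,0]], travel=[[0.06,-0.02,-0.25],[0,0,-0.3],[0,0,-0.3],[0,0,-0.3],[0,0,-0.2],[0,0,-0.08],[0,0,0],[0,0,0]], jaw=[0,0,0,0,0,0,0,0])

```text
time: 5.9
tool_pos: [556.3, -230.7, 64.5]
tcp_rot: [-176.5, -0.1, -11.2]
ft_force: [-0.2, -0.0, -0.8]
finger_gap: 23.2
grip_force: 59.1
```

```bash
python3 - <<'E'
from h import *
s=r.sense();print(np.round(s["tool_pos"],1),np.round(s["ft_force"],2))
d=wristcam(r.snapshot("wrist"),s);e=r.snapshot("scene")
a=cv2.resize(d["color"][100:330,60:400],(592,400));b=cv2.resize(e["color"][150:280,240:365],(208,216))
o=np.zeros((400,800,3),np.uint8);o[:,:592]=a;o[:216,592:]=b
cv2.imwrite("pics/w3.png",o[:,:,::-1])
E
```

```text
[ 556.3 -230.7   64.5] [-0.22 -0.01 -0.79]
```

View pics/w3.png

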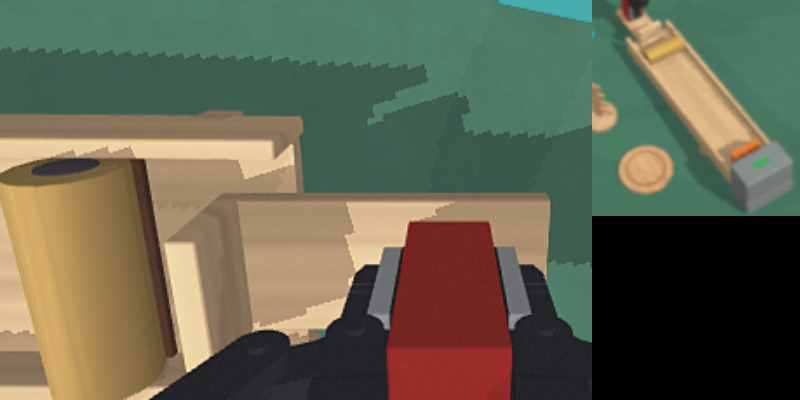

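The paddle is inside the chute, centred, with a gap to the cylinder and the dark ridge between them at (155,250). I'll start the gentle push.

Emit:
apply_moves(angular=[[0,0,0],[0,0,0],[0,0,0],[0,0,0],[0,0,0],[0,0,0],[0,0,0],[0,0,0],[0,0,0],[0,0,0],[0,0,0],[0,0,0]], travel=[[0.015,0.073,0.0046],[0.015,0.073,0.0046],[0.015,0.073,0.0046],[0.015,0.073,0.0046],[0.015,0.073,0.0046],[0.015,0.073,0.0046],[0.015,0.073,0.0046],[0.015,0.073,0.0046],[0.015,0.073,0.0046],[0.015,0.073,0.0046],[0.015,0.073,0.0046],[0.015,0.073,0.0046]], jaw=[0,0,0,0,0,0,0,0,0,0,0,0])

```text
time: 7.5
tool_pos: [563.1, -195.2, 66.1]
tcp_rot: [-176.5, 0.0, -11.2]
ft_force: [-0.1, 0.1, -1.5]
finger_gap: 23.3
grip_force: 59.1
```

Emit:
apply_moves(angular=[[0,0,0],[0,0,0],[0,0,0],[0,0,0],[0,0,0],[0,0,0],[0,0,0],[0,0,0],[0,0,0],[0,0,0],[0,0,0],[0,0,0],[0,0,0],[0,0,0],[0,0,0],[0,0,0],[0,0,0],[0,0,0],[0,0,0],[0,0,0]], travel=[[0.0195,0.098,0.0061],[0.0195,0.098,0.0061],[0.0195,0.098,0.0061],[0.0195,0.098,0.0061],[0.0195,0.098,0.0061],[0.0195,0.098,0.0061],[0.0195,0.098,0.0061],[0.0195,0.098,0.0061],[0.0195,0.098,0.0061],[0.0195,0.098,0.0061],[0.0195,0.098,0.0061],[0.0195,0.098,0.0061],[0.0195,0.098,0.0061],[0.0195,0.098,0.0061],[0.0195,0.098,0.0061],[0.0195,0.098,0.0061],[0.0195,0.098,0.0061],[0.0195,0.098,0.0061],[0.0195,0.098,0.0061],[0.0195,0.098,0.0061]], jaw=[0,0,0,0,0,0,0,0,0,0,0,0,0,0,0,0,0,0,0,0])

```text
time: 10.0
tool_pos: [578.7, -116.8, 71.0]
tcp_rot: [-176.5, 0.0, -11.2]
ft_force: [-0.2, -0.1, -1.4]
finger_gap: 23.5
grip_force: 59.1
```

```bash
python3 - <<'E'
from h import *
s=r.sense();print(np.round(s["tool_pos"],1),np.round(s["ft_force"],2))
d=wristcam(r.snapshot("wrist"),s)
cv2.imwrite("pics/w4.png",cv2.resize(d["color"][100:330,0:400],(696,400))[:,:,::-1])
E
```

```text
[ 578.7 -116.8   71. ] [-0.23 -0.1  -1.39]
```

View pics/w4.png

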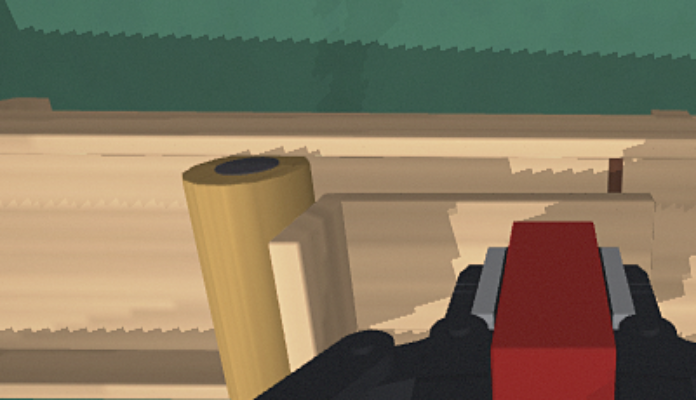

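The cylinder is rolling squarely ahead of the blade (cylinder at about (260,170)–(240,390)), and the ridge is passed. I'll carry on.

Emit:
apply_moves(angular=[[0,0,0],[0,0,0],[0,0,0],[0,0,0],[0,0,0],[0,0,0],[0,0,0],[0,0,0],[0,0,0],[0,0,0],[0,0,0],[0,0,0],[0,0,0],[0,0,0],[0,0,0],[0,0,0],[0,0,0],[0,0,0],[0,0,0],[0,0,0]], travel=[[0.0195,0.098,0.0061],[0.0195,0.098,0.0061],[0.0195,0.098,0.0061],[0.0195,0.098,0.0061],[0.0195,0.098,0.0061],[0.0195,0.098,0.0061],[0.0195,0.098,0.0061],[0.0195,0.098,0.0061],[0.0195,0.098,0.0061],[0.0195,0.098,0.0061],[0.0195,0.098,0.0061],[0.0195,0.098,0.0061],[0.0195,0.098,0.0061],[0.0195,0.098,0.0061],[0.0195,0.098,0.0061],[0.0195,0.098,0.0061],[0.0195,0.098,0.0061],[0.0195,0.098,0.0061],[0.0195,0.098,0.0061],[0.0195,0.098,0.0061]], jaw=[0,0,0,0,0,0,0,0,0,0,0,0,0,0,0,0,0,0,0,0])

```text
time: 12.55
tool_pos: [594.3, -38.4, 75.9]
tcp_rot: [-176.5, 0.0, -11.2]
ft_force: [-0.6, -1.0, -1.1]
finger_gap: 23.4
grip_force: 59.2
```

Emit:
apply_moves(angular=[[0,0,0],[0,0,0],[0,0,0],[0,0,0],[0,0,0],[0,0,0],[0,0,0],[0,0,0],[0,0,0],[0,0,0],[0,0,0],[0,0,0],[0,0,0],[0,0,0],[0,0,0],[0,0,0],[0,0,0]], travel=[[0.0195,0.098,0.0061],[0.0195,0.098,0.0061],[0.0195,0.098,0.0061],[0.0195,0.098,0.0061],[0.0195,0.098,0.0061],[0.0195,0.098,0.0061],[0.0195,0.098,0.0061],[0.0195,0.098,0.0061],[0.01,0.049,0.003],[0.01,0.049,0.003],[0.01,0.049,0.003],[0.01,0.049,0.003],[0.01,0.049,0.003],[0.01,0.049,0.003],[0.01,0.049,0.003],[0.01,0.049,0.003],[0,0,0]], jaw=[0,0,0,0,0,0,0,0,0,0,0,0,0,0,0,0,0])

```text
time: 14.68
tool_pos: [603.8, 8.6, 78.8]
tcp_rot: [-176.5, 0.0, -11.2]
ft_force: [0.1, -0.3, -2.0]
finger_gap: 23.3
grip_force: 59.1
```

```bash
python3 - <<'E'
from h import *
s=r.sense();print(np.round(s["tool_pos"],1),np.round(s["ft_force"],2))
d=wristcam(r.snapshot("wrist"),s)
np.savez("w5.npz",fx=d["fx"],fy=d["fy"],cx=d["cx"],cy=d["cy"],R=d["R"],t=d["t"])
cv2.imwrite("pics/w5.png",cv2.resize(d["color"][100:330,0:400],(696,400))[:,:,::-1])
E
```

```text
[603.8   8.6  78.8] [ 0.06 -0.31 -2.04]
```

View pics/w5.png

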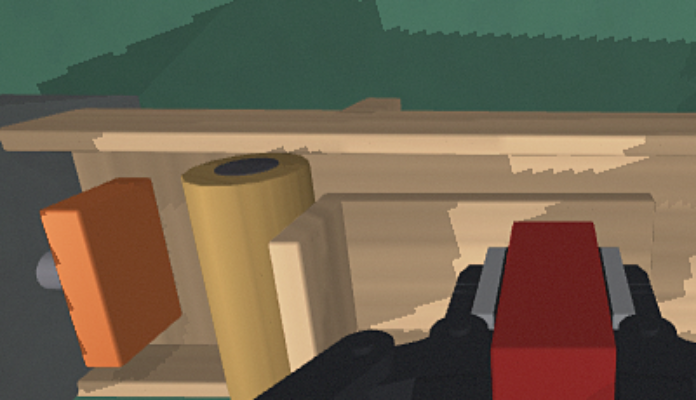

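The cylinder is still just below the pocket, with the orange pad ahead (front face top corner at crop (152,178)).

```bash
python3 - <<'E'
from h import *
d=dict(np.load("w5.npz"))
o=np.array([597,-16.1]);a=np.radians(78.75);u=np.array([np.cos(a),np.sin(a)]);v=np.array([-u[1],u[0]])
c=-d["R"].T@d["t"]
for p,y in(((152,178),-25),((152,178),-27),((181,317),-26),((42,212),-26),((118,366),25),((118,366),23)):
    q=(p[0]*400/696,100+p[1]*230/400);w=px2plane(d,q,0)-c
    # plane v.(X-o)=y
    k=(y-(c[:2]-o)@v)/(w[:2]@v);X=c+k*w;print(p,y,X.round(1),"locx",round((X[:2]-o)@u,1))
for p in((95,151),(75,152)): 
    X=px2plane(d,(p[0]*400/696,100+p[1]*230/400),61.5-2);print("wall/housing",(X[:2]-o)@u,(X[:2]-o)@v)
E
```

```text
(152, 178) -25 [651.5 129.9  42.2] locx 153.9
(152, 178) -27 [652.5 124.7  47.8] locx 148.9
(181, 317) -26 [639.8  65.7 117.1] locx 88.6
(42, 212) -26 [653.5 134.7  73. ] locx 158.9
(118, 366) 25 [602.8 141.3  68.1] locx 155.5
(118, 366) 23 [604.3 138.3  70.5] locx 152.9
wall/housing 153.22180449454663 -38.69587283417705
wall/housing 159.13839731080003 -38.310501530168935
```

Emit:
apply_moves(angular=[[0,0,0],[0,0,0],[0,0,0],[0,0,0],[0,0,0],[0,0,0],[0,0,0],[0,0,0]], travel=[[0.01,0.049,0.003],[0.01,0.049,0.003],[0.01,0.049,0.003],[0.01,0.049,0.003],[0.01,0.049,0.003],[0.01,0.049,0.003],[0.01,0.049,0.003],[0,0,0]], jaw=[0,0,0,0,0,0,0,0])

```text
time: 15.72
tool_pos: [606.5, 22.3, 79.6]
tcp_rot: [-176.5, 0.0, -11.2]
ft_force: [0.3, -0.4, -0.9]
finger_gap: 23.6
grip_force: 59.2
```

```bash
python3 - <<'E'
from h import *
s=r.sense();print(np.round(s["tool_pos"],1),np.round(s["ft_force"],2))
d=wristcam(r.snapshot("wrist"),s)
cv2.imwrite("pics/w6.png",cv2.resize(d["color"][100:330,0:400],(696,400))[:,:,::-1])
E
```

```text
[606.5  22.3  79.6] [ 0.35 -0.38 -0.94]
```

View pics/w6.png

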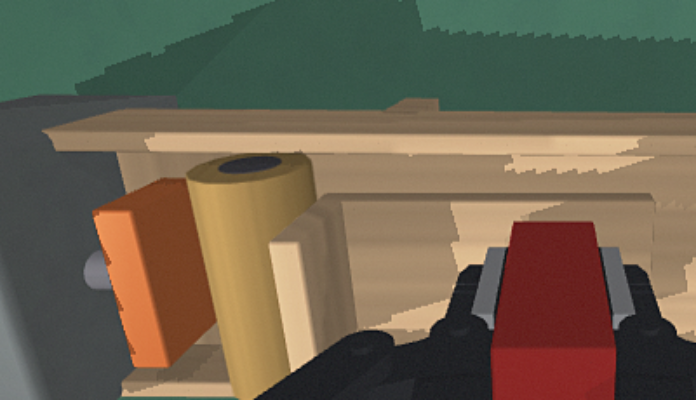

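The pad is now a few mm ahead of the cylinder (the pad's lower edge at (215,320) meets the cylinder silhouette). I'll feel for it in small steps.

Emit:
apply_moves(angular=[[0,0,0],[0,0,0],[0,0,0],[0,0,0]], travel=[[0.005,0.0245,0.0015],[0.005,0.0245,0.0015],[0,0,0],[0,0,0]], jaw=[0,0,0,0])

```text
time: 16.27
tool_pos: [606.9, 24.1, 79.7]
tcp_rot: [-176.5, 0.0, -11.2]
ft_force: [0.3, -0.2, -1.8]
finger_gap: 23.3
grip_force: 59.7
```

Emit:
apply_moves(angular=[[0,0,0],[0,0,0],[0,0,0]], travel=[[0.0025,0.0122,0.0008],[0.0025,0.0122,0.0008],[0,0,0]], jaw=[0,0,0])

```text
time: 16.65
tool_pos: [607.1, 25.1, 79.8]
tcp_rot: [-176.5, 0.0, -11.2]
ft_force: [0.1, 1.0, -1.7]
finger_gap: 23.3
grip_force: 59.7
```

Emit:
apply_moves(angular=[[0,0,0],[0,0,0],[0,0,0]], travel=[[0.003,0.0147,0.0009],[0.003,0.0147,0.0009],[0,0,0]], jaw=[0,0,0])

```text
time: 17.02
tool_pos: [607.4, 26.3, 79.9]
tcp_rot: [-176.5, -0.0, -11.2]
ft_force: [-0.8, 0.7, -1.6]
finger_gap: 23.7
grip_force: 59.7
```

Emit:
apply_moves(angular=[[0,0,0],[0,0,0],[0,0,0]], travel=[[0.003,0.0147,0.0009],[0.003,0.0147,0.0009],[0,0,0]], jaw=[0,0,0])

```text
time: 17.4
tool_pos: [607.6, 27.5, 79.9]
tcp_rot: [-176.5, 0.0, -11.2]
ft_force: [-0.3, -0.2, -0.6]
finger_gap: 23.6
grip_force: 59.7
```

Emit:
apply_moves(angular=[[0,0,0],[0,0,0],[0,0,0]], travel=[[0.003,0.0147,0.0009],[0.003,0.0147,0.0009],[0,0,0]], jaw=[0,0,0])

```text
time: 17.77
tool_pos: [607.8, 28.7, 80.0]
tcp_rot: [-176.5, -0.0, -11.2]
ft_force: [0.1, 0.2, -1.9]
finger_gap: 23.4
grip_force: 59.7
```

Emit:
apply_moves(angular=[[0,0,0],[0,0,0],[0,0,0]], travel=[[0.003,0.0147,0.0009],[0.003,0.0147,0.0009],[0,0,0]], jaw=[0,0,0])

```text
time: 18.15
tool_pos: [608.1, 29.9, 80.1]
tcp_rot: [-176.5, -0.0, -11.2]
ft_force: [0.4, -0.2, -1.4]
finger_gap: 23.3
grip_force: 59.7
```

Emit:
apply_moves(angular=[[0,0,0],[0,0,0],[0,0,0]], travel=[[0.003,0.0147,0.0009],[0.003,0.0147,0.0009],[0,0,0]], jaw=[0,0,0])

```text
time: 18.52
tool_pos: [608.3, 31.0, 80.1]
tcp_rot: [-176.5, 0.0, -11.2]
ft_force: [0.1, -0.3, -1.0]
finger_gap: 23.6
grip_force: 59.7
```

Emit:
apply_moves(angular=[[0,0,0],[0,0,0],[0,0,0]], travel=[[0.003,0.0147,0.0009],[0.003,0.0147,0.0009],[0,0,0]], jaw=[0,0,0])

```text
time: 18.9
tool_pos: [608.6, 32.1, 80.2]
tcp_rot: [-176.5, -0.0, -11.2]
ft_force: [0.4, -1.2, -0.8]
finger_gap: 23.3
grip_force: 59.7
```

Emit:
apply_moves(angular=[[0,0,0],[0,0,0],[0,0,0]], travel=[[0.0015,0.0073,0.0005],[0.0015,0.0073,0.0005],[0,0,0]], jaw=[0,0,0])

```text
time: 19.27
tool_pos: [608.6, 32.4, 80.3]
tcp_rot: [-176.5, 0.0, -11.2]
ft_force: [-1.1, -3.4, -1.2]
finger_gap: 23.5
grip_force: 59.8
```

Contact with the pad. I'll raise the push gradually.

Emit:
apply_moves(angular=[[0,0,0],[0,0,0],[0,0,0]], travel=[[0.002,0.0098,0.0006],[0.002,0.0098,0.0006],[0,0,0]], jaw=[0,0,0])

```text
time: 19.65
tool_pos: [608.7, 32.9, 80.3]
tcp_rot: [-176.6, 0.0, -11.2]
ft_force: [-1.9, -6.0, -0.1]
finger_gap: 23.5
grip_force: 59.9
```

Emit:
apply_moves(angular=[[0,0,0],[0,0,0],[0,0,0],[0,0,0]], travel=[[0.0015,0.0065,0.0004],[0.001,0.005,0.0003],[0,0,0],[0,0,0]], jaw=[0,0,0,0])

```text
time: 20.15
tool_pos: [608.8, 33.0, 80.4]
tcp_rot: [-176.6, 0.0, -11.3]
ft_force: [-2.7, -6.6, 1.5]
finger_gap: 23.4
grip_force: 60.0
```

Emit:
apply_moves(angular=[[0,0,0],[0,0,0],[0,0,0],[0,0,0],[0,0,0],[0,0,0]], travel=[[0.001,0.006,0.0003],[0,0,0],[0,0,0],[0,0,0],[0,0,0],[0,0,0]], jaw=[0,0,0,0,0,0])

```text
time: 20.9
tool_pos: [608.8, 33.1, 80.4]
tcp_rot: [-176.6, 0.0, -11.3]
ft_force: [-3.1, -8.7, 0.6]
finger_gap: 23.3
grip_force: 60.0
```

Emit:
apply_moves(angular=[[0,0,0],[0,0,0],[0,0,0],[0,0,0],[0,0,0],[0,0,0],[0,0,0],[0,0,0]], travel=[[0,0,0],[0,0,0],[0,0,0],[0,0,0],[0,0,0],[0,0,0],[0,0,0],[0,0,0]], jaw=[0,0,0,0,0,0,0,0])

```text
time: 21.9
tool_pos: [608.8, 33.1, 80.4]
tcp_rot: [-176.6, 0.0, -11.3]
ft_force: [-3.3, -7.7, 1.2]
finger_gap: 23.1
grip_force: 60.0
```

Emit:
apply_moves(angular=[[0,0,0],[0,0,0],[0,0,0],[0,0,0],[0,0,0],[0,0,0],[0,0,0],[0,0,0],[0,0,0],[0,0,0]], travel=[[0,0,0],[0,0,0],[0,0,0],[0,0,0],[0,0,0],[0,0,0],[0,0,0],[0,0,0],[0,0,0],[0,0,0]], jaw=[0,0,0,0,0,0,0,0,0,0])

```text
time: 23.15
tool_pos: [608.8, 33.1, 80.4]
tcp_rot: [-176.6, 0.0, -11.3]
ft_force: [-2.3, -7.5, 0.5]
finger_gap: 23.4
grip_force: 60.0
```

```bash
python3 - <<'E'
from h import *
s=r.sense();print(s["time"],np.round(s["tool_pos"],1),np.round(s["ft_force"],2))
d=r.snapshot("top");e=r.snapshot("wrist")
cv2.imwrite("pics/t7.png",cv2.resize(d["color"][130:250,230:410],None,fx=4,fy=4)[:,:,::-1])
cv2.imwrite("pics/w7.png",cv2.resize(e["color"][100:330,0:400],(696,400))[:,:,::-1])
g=d["color"][163:177,245:268].reshape(-1,3).astype(int);print("green lamp",g[np.argmax(g[:,1]-g[:,0])])
E
```

```text
23.15 [608.8  33.1  80.4] [-2.29 -7.46  0.51]
green lamp [ 51 144  75]
```

Steady push of about 8 N held for over 2.5 s (20.4–23.15 s). I'll back off slowly so the cylinder settles against the step, then lift out.

Emit:
apply_moves(angular=[[0,0,0],[0,0,0],[0,0,0],[0,0,0],[0,0,0],[0,0,0],[0,0,0],[0,0,0],[0,0,0],[0,0,0],[0,0,0],[0,0,0],[0,0,0],[0,0,0],[0,0,0],[0,0,0],[0,0,0],[0,0,0],[0,0,0],[0,0,0]], travel=[[-0.005,-0.025,-0.0015],[-0.005,-0.025,-0.0015],[-0.005,-0.025,-0.0015],[-0.005,-0.025,-0.0015],[-0.01,-0.049,-0.003],[-0.01,-0.049,-0.003],[-0.01,-0.049,-0.003],[-0.01,-0.049,-0.003],[-0.01,-0.049,-0.003],[-0.01,-0.049,-0.003],[-0.01,-0.049,-0.003],[-0.01,-0.049,-0.003],[-0.0244,-0.1224,-0.0076],[-0.0244,-0.1224,-0.0076],[-0.0244,-0.1224,-0.0076],[-0.0244,-0.1224,-0.0076],[-0.0244,-0.1224,-0.0076],[-0.0244,-0.1224,-0.0076],[0,0,0],[0,0,0]], jaw=[0,0,0,0,0,0,0,0,0,0,0,0,0,0,0,0,0,0,0,0])

```text
time: 25.75
tool_pos: [599.1, -14.8, 77.3]
tcp_rot: [-176.5, 0.0, -11.2]
ft_force: [0.5, -0.0, -0.6]
finger_gap: 23.3
grip_force: 59.6
```

```bash
python3 - <<'E'
from h import *
s=r.sense();print(s["time"],np.round(s["tool_pos"],1),np.round(s["tcp_rot"],2),np.round(s["ft_force"],2))
d=wristcam(r.snapshot("wrist"),s)
c=d["color"];h=cv2.cvtColor(c,cv2.COLOR_RGB2HSV)
m=((h[...,0]>17)&(h[...,0]<25)&(h[...,1]>115)).astype(np.uint8);m=cv2.morphologyEx(m,cv2.MORPH_OPEN,np.ones((5,5)))
n,l,st,ce=cv2.connectedComponentsWithStats(m)
o=np.array([597,-16.1]);a=np.radians(78.75);u=np.array([np.cos(a),np.sin(a)]);v=np.array([-u[1],u[0]])
for i in range(1,n):
    if st[i,4]>400:
        X=px2plane(d,ce[i],66);print(st[i],ce[i].round(),X.round(1),(X[:2]-o)@u,(X[:2]-o)@v)
E
```

```text
25.75 [599.1 -14.8  77.3] [-176.49    0.    -11.24] [ 0.48 -0.01 -0.64]
[  29  188  102  145 9808] [ 82. 259.] [624.5  97.9  66. ] 117.22080728074417 -4.761417497396695
```

The cylinder stayed in the pocket while the paddle moved 45 mm away. I'll carry the paddle to the mat on the robot's side.

Emit:
apply_moves(angular=[[0,0,0],[0,0,0],[0,0,0],[-0.143,0.028,0],[-0.143,0.028,0],[-0.143,0.029,0],[0,0,0],[0,0,0],[0,0,0],[0,0,0],[0,0,0],[0,0,0],[0,0,0],[0,0,0]], travel=[[0,0,0.42],[0,0,0.42],[0,0,0.42],[-0.5,0.094,0],[-0.5,0.094,0],[-0.5,0.094,0],[-0.5,0.094,0],[-0.5,0.094,0],[0,0,0],[0,0,-0.5],[0,0,-0.5],[0,0,-0.5],[0,0,-0.45],[0,0,0]], jaw=[0,0,0,0,0,0,0,0,0,0,0,0,0,0])

```text
time: 27.55
tool_pos: [498.3, 3.9, 48.5]
tcp_rot: [180.0, 0.1, -11.2]
ft_force: [-0.6, -0.2, -0.8]
finger_gap: 23.5
grip_force: 59.7
```

Emit:
apply_moves(angular=[[0,0,0],[0,0,0],[0,0,0],[0,0,0],[0,0,0],[0,0,0]], travel=[[0,0,-0.04],[0,0,-0.04],[0,0,-0.04],[0,0,-0.03],[0,0,0],[0,0,0]], jaw=[0,0,0,0,0,0])

```text
time: 28.3
tool_pos: [499.1, 3.9, 43.8]
tcp_rot: [-180.0, -0.0, -11.2]
ft_force: [-0.1, -0.1, -1.9]
finger_gap: 23.6
grip_force: 59.7
```

Emit:
apply_moves(angular=[[0,0,0],[0,0,0],[0,0,0],[0,0,0],[0,0,0]], travel=[[0,0,-0.01],[0,0,-0.01],[0,0,-0.01],[0,0,0],[0,0,0]], jaw=[0,0,0,0,0])

```text
time: 28.92
tool_pos: [499.1, 3.9, 42.5]
tcp_rot: [-180.0, -0.0, -11.2]
ft_force: [-0.2, -0.5, -1.8]
finger_gap: 23.5
grip_force: 59.7
```

Emit:
apply_moves(angular=[[0,0,0],[0,0,0],[0,0,0],[0,0,0]], travel=[[0,0,-0.01],[0,0,-0.01],[0,0,0],[0,0,0]], jaw=[0,0,0,0])

```text
time: 29.42
tool_pos: [499.2, 3.9, 42.2]
tcp_rot: [180.0, 0.0, -11.2]
ft_force: [-2.8, -0.4, 5.4]
finger_gap: 23.4
grip_force: 60.6
```

Contact at the mat. I'll release and rise.

Emit:
apply_moves(angular=[[0,0,0],[0,0,0],[0,0,0],[0,0,0],[0,0,0],[0,0,0],[0,0,0],[0,0,0],[0,0,0],[0,0,0],[0,0,0],[0,0,0],[0,0,0],[0,0,0],[0,0,0],[0,0,0],[0,0,0]], travel=[[0,0,0.01],[0,0,0],[0,0,0],[0,0,0],[0,0,0],[0,0,0.1],[0,0,0.3],[0,0,0.5],[0,0,0.5],[0,0,0.5],[0,0,0.5],[0,0,0.5],[-0.5,-0.5,0.3],[-0.5,-0.8,0.3],[-0.5,-0.8,0.3],[-0.3,-0.8,0.3],[0,0,0]], jaw=[0.55,0.55,0.55,0.55,0.55,0.55,0.55,0.55,0.55,0.55,0.55,0.55,0.55,0.55,0.55,0.55,0.55])

```text
time: 31.55
tool_pos: [427.3, -114.0, 208.4]
tcp_rot: [179.9, -0.2, -11.4]
ft_force: [0.1, 0.4, -0.2]
finger_gap: 47.0
grip_force: 0.0
```

```bash
python3 - <<'E'
from h import *
s=r.sense();print(s["time"],np.round(s["tool_pos"],1),np.round(s["ft_force"],2))
t=r.snapshot("top");e=r.snapshot("scene");uv=[]
for d in(t,e):
    m=red(d["color"]).astype(np.uint8);n,l,st,c=cv2.connectedComponentsWithStats(m);i=1+np.argmax(st[1:,4]);print(st[i],c[i].round(1));uv.append(c[i])
print("handle",tri([t,e],uv).round(1))
# cylinder: difference against first top image in the chute
a=cv2.imread("pics/top0.png").astype(int)[:,:,::-1];df=(np.abs(a-t["color"].astype(int)).sum(2)>60).astype(np.uint8)
n,l,st,c=cv2.connectedComponentsWithStats(df)
for i in range(1,n):
    if st[i,4]>25:
        X=px2plane(t,c[i],60);print(st[i],c[i].round(1),X.round(0))
for nm,x in(("start",-110),("seat",125)):
    p=np.array([597+x*.195,-16.1+x*.981,33+x*.061+16]);print(nm,proj(t,p).round(1))
E
```

```text
31.55 [ 427.3 -114.   208.4] [ 0.14  0.35 -0.24]
[317 222  11  15 118] [321.8 229.2]
[326 181  11  18 158] [330.6 189.5]
handle [500.5   3.5  41.7]
[277 167  28  29 453] [291.3 181.6] [618.  89.  60.]
[  233   184   407   216 36149] [474.1 305.1] [ 333. -379.   60.]
start [371.9 203.6]
seat [284.6 180.4]
```

The handle centre triangulates to z 41.7 mm, where an upright paddle would be. The cylinder is at the seat, and nothing else changed in the top view outside the arm's own area.

```bash
python3 -c "
from bench import r
print(r.hand_in())"
```

```text
the job is handed in; nothing more can be done
None
```

The job is handed in at about 32 s of robot time (limit 72 s): the cylinder was pressed to the pad at a measured 7–9 N for about 2.7 s and now lies in the pocket, and the paddle stands upright on the mat beside the chute, released; I had no direct signal that the pad registered.

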